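# Relieve the water filter and hold its flush key turned in

## Robot

A 6-joint arm with a two-finger parallel gripper is mounted at the origin on a cart in front of the work surface, level with it; the furniture and walls round the work are solid. World frame = base frame: x ahead of the robot, y to its left, z up, the work surface at z = 0. Lengths are in m, angles in rad, forces in N, time in s.
With the tool pointing down it reaches from about 0.275 to 1 m from the base axis. Payload 8.4 kg.
Tool frame: the origin (TCP) lies at the very end of the fingers, on their centre line; the grasp point (between the pads) lies bot.tcp_to_grasp behind it (bot.tcp_to_grasp is the distance from the TCP to the grasp point, in m); z points along the fingers, y is the line along which they close (so a half turn about z gives the same grasp; the last joint's range is limited). The gripper opens to 85 mm and grips with 20 to 120 N. Pads are 22 mm wide; open, the fingers measure 114 mm over their backs; the gripper's body (76 mm by 85 mm) begins 54 mm behind the grasp point. The pads swing forward as they close: fully open they stand 13 mm farther back than shut.
Start: joints at [1.334, 0.353, 1.633, -0, 1.155, -0.002], TCP at [0.145, 0.608, 0.201] pointing down, gripper open.
Joint ranges: [-2.63, 2.63], [-0.92, 2.1], [0.06, 2.66], [-1.3, 4.44], [0, 2.69], [-3.02, 3.02]. Speed limits (rad/s): [2.22, 2.22, 2.79, 3.14, 3.14, 3.14].

## Interface

Orientations are given as a 3x3 rotation matrix whose columns are the frame's x, y, z axes.
In Python, from cell import bot, camera, job_done, cut_out gives the robot as it stands.
- The arm moves only by the tool arm_command, never from a script. Its argument "steps" is a list of rows, each a list of 4 numbers: the shift along the tool's x, y, z in m, then the turn about the tool's z in degrees. In form: [[dx, dy, dz, twist], ...]. A call has 1 to 20 rows; each row is the pose to reach, as a shift and turn from the pose commanded when the call began, along the tool's axes at that moment; what a row does not reach only later rows make up. A row lasts 1/10 s, in which the tool goes at most 50 mm and 8.59 degrees, less where a joint would pass 70% of its speed; a pose out of reach is approached as far as the arm can. A call with a gripper value outside its range is refused whole. "gripper" is the opening, from 0 (shut) to 1 (fully open), set as the call begins (left out, the last holds). The fingers move at their own pace and stop on an object; "force" is the grip in N (left out, the last holds). Time passes only in rows, so rows that repeat a pose let the fingers close. It gives the time, the measured TCP pose, the force, the opening and the grip force at its end, in the units of the state.
- bot.get_state(): the state, without advancing time (a new reading comes with each control period).
- camera(name): name is "scene" or "top"; returns a dict with "pixels" (420x560x3 uint8, blue, green, red), "z_map" (420x560 float32, m along the optical axis (not along the pixel's ray), 0 where there is no reading), "intrinsics" (3x3 intrinsics, pixels), "distortion" ([k1, k2, p1, p2, k3] as OpenCV has them; the pictures are not rectified), "rvec" (rotation vector, rad) and "tvec" (3), from world to camera coordinates, as OpenCV has them. Camera axes: x right, y down, z forward; pixel columns grow to the right and rows downward; lengths in m; the calibration is good to about 2 mm. A picture is of the moment at which its call begins.
- job_done(): hands the job in; it is judged then, once.
Trained networks look in a picture, given as the dict that the camera call returned (one of the last four; its "shot" number tells which), for a name from the list of things; names that differ only in an ending like _2 or _b are one class to them, and where a whole thing is asked for, a point or a joint stands for the part that bears it (a point fixed in the world has none). Each returns a list of dicts, best first, with "confidence" (0 to 1); they miss things now and then, are a little off and sometimes report something else, mostly with a low value. They report only what shows in the picture. A call takes as long as a camera call.
- cut_out(picture, query): "region" (420x560 bool, what is visible of it) and "location" ([column, row] in pixels, amid what is visible of it).
The state is a dict: "clock": time; "joint_positions": joint angles; "joint_vel": joint speeds; "joint_efforts": joint torques, N m; "ee_pos": TCP position; "tool_rot": TCP orientation; "wrist_force": force on the tool from outside, world axes, zero at the start; "moment": the same for the moment, N m; "grip_width": finger opening in m; "gripper_force": force on a finger pad.
Only numpy, scipy, OpenCV 4.12 (cv2) and the standard library are available. Lean on these libraries where they do the work, as an engineer would, in place of code of your own. Each camera call takes 0.05 s, during which the arm holds its last target. There are 200 camera calls.

## Task

Press the release button on the water-filter head fully down and let it come up again. Then lift the flush key out of its parking collar, push its two-lugged end down into the flush port and twist it a quarter turn clockwise (seen from above) against the spring, as far as it goes. The spring turns it back if you let go, so finish while still gripping the key and holding it pushed in and turned, and leave the jar, vial and dropper bottle where they stand.

Things in the scene. Friction and masses are not known exactly. Their poses are not given: they have to be found in the camera images.
- filter_head: White plastic filter head fixed to the worktop, 100 (x) x 200 (y) x 52 mm high. Origin: centre of its underside. The flush port is in its top at y = +50 mm, the push button at y = -55 mm; two hose tails stick 28 mm out of its +x side.
- port (a point): Centre of the flush port's mouth in the filter head's top face, 52 mm above the worktop; z up. A keyhole in an 8 mm steel plate: round hole 35 mm across with two opposite slots along this frame's x axis, each 15 mm wide, reaching 28 mm from the centre. Below the plate the lugs have room to turn. A sprung plunger waits 19 mm below the mouth.
- key: Loose grey flush key, 90 g, 66 mm tall, upright, the same after half a turn. Origin: centre of its underside; z up, x along its lugs and grip bar. Nose and shaft 30 mm in diameter; flange 66 mm across, 28 to 34 mm above the underside; on it an upright grip bar 46 mm long (x), 14 mm thick (y), up to 66 mm. It starts hanging by its flange in the parking collar.
- key_grip (a point): Point in the middle of the key's grip bar, 52 mm above the key's underside, 18 mm above the top of its flange; axes as the key's. Grip it firmly (about 45 N) across its thickness to twist.
- collar: Grey parking collar fixed to the worktop: an upright ring 68 mm outside, 57 mm inside diameter, 30 mm high, origin at the centre of its underside. The key's flange rests on its rim, its underside 2 mm over the worktop.
- release_top (a point): Centre of the top of the steel push button (28 mm across) on the filter head; it is pressed straight down.
- release (a joint): Travel of the push button, m: 0 up, 0.006 fully down (about 5 N); springs back.
- plunger (a joint): How far the sprung plunger in the port is pushed down, m: 0 when the key is out, 0.006 with the turned key's lugs up against the plate, 0.009 with the key's flange on the filter head. Takes 3 N to start and 6 N at 0.009.
- rotor (a joint): Clockwise turn, rad, of the sprung dogs in the port that the lugs push round: 0 at rest, stop at 1.30. The lugs meet them after about 0.16 rad of free turn, so the key turns about 1.46 rad from the slots to the stop, at about 0.2 N m there. Turned lugs cannot rise out, but the spring turns the key part way back if let go.
- jar: Bystander: small jar with a black lid, 50 mm across, 65 mm tall, origin at its underside. Leave alone.
- vial: Bystander: small vial with a grey cap, 22 mm across, 35 mm tall, origin at its underside. Leave alone.
- dropper_bottle: Bystander: small dropper bottle with a white ribbed cap, 26 mm across, 47 mm tall, origin at its underside. Leave alone.
- key_lugs (a point): Point on the key's axis at its two steel lugs, 13.5 mm above its underside. They lie along x, 7 mm high, 9 mm wide, 50 mm over their ends. The key can turn in the port only when it pushes the plunger down at least 6 mm, which brings the lugs under the steel plate; fully in (9 mm) its flange lies on the filter head, its underside 28 mm below the mouth.

How it is judged:
By the outcome, as a careful person would: the job done as asked, in the order asked, and still so for the second after the job is handed in, while the arm keeps its last pose, push and grip.
It also fails if it takes over 59 s, if anything falls off the work surface, if the arm or the gripper's body presses on something with over 40 N, if the wrist force passes 120 N, or if a joint passes its speed limit or range.

## Working session

There is one attempt and no reset: what is moved stays moved. The work goes in short steps, Python scripts to look and compute and a tool call to move; the robot and the scene stay as the last step left them, time stands still between calls to the robot, and variables do not carry over. Pictures are saved under pics/ and viewed, at most 10 in all, crops included, and the job is handed in when it is done.

Besides the shell and the picture viewer there is one more tool, called after ">>>" as a command line: name --pt "numbers of a row" for each row, then --argument value for the rest. arm_command: Moves the arm, as the interface text tells. Its arguments: {"type":"object","properties":{"steps":{"type":"array","items":{"type":"array","items":{"type":"number"}}},"gripper":{"type":"number"},"force":{"type":"number"}},"required":["steps"]}

```bash
mkdir -p pics; cat > h.py <<'E'
import numpy as np, cv2
from cell import bot, camera, job_done, cut_out
def cloud(p):
    h,w=p["z_map"].shape; u,v=np.meshgrid(np.arange(w),np.arange(h))
    n=cv2.undistortPoints(np.stack([u,v],-1).reshape(-1,1,2).astype(np.float64),p["intrinsics"],np.array(p["distortion"])).reshape(h,w,2)
    z=p["z_map"].astype(float); c=np.dstack([n*z[...,None],z])
    R=cv2.Rodrigues(np.array(p["rvec"],float))[0]
    P=(c-np.array(p["tvec"]).ravel())@R
    P[z==0]=np.nan
    return P
E
python3 - <<'E'
from h import *
print(bot.tcp_to_grasp, bot.get_state())
for n in ["top","scene"]:
    p=camera(n); cv2.imwrite(f"pics/{n}0.png",p["pixels"]); P=cloud(p)
    np.save(f"{n}0.npy",P)
    for q in ["filter_head","key","collar","release_top","jar","vial","dropper_bottle"]:
        for d in cut_out(p,q)[:2]:
            X=P[d["region"]]; X=X[~np.isnan(X[:,0])]
            if len(X)==0: print(n,q,"nodepth",d["location"]);continue
            zt=np.percentile(X[:,2],97); T=X[X[:,2]>zt-.006]
            print(n,q,round(d["confidence"],2),d["location"],len(X),"top z",zt.round(4),"med",np.median(T,0).round(4),"min",T.min(0).round(3),"max",T.max(0).round(3),"rect",cv2.minAreaRect((T[:,:2]*1000).astype(np.float32)))
E
```

```text
0.0187 {'clock': 0.0, 'joint_positions': array([ 1.33359143e+00,  3.53662778e-01,  1.63414177e+00, -2.04823230e-05,
        1.15520234e+00, -2.40740249e-03]), 'joint_vel': array([ 0.00013623, -0.00188023,  0.00055433,  0.00042947,  0.00102626,
        0.00025919]), 'joint_efforts': array([ 9.00945452e-04, -6.05243325e+01, -3.42059970e+01,  2.08573538e-04,
        9.36608179e-03, -7.66707444e-05]), 'ee_pos': array([0.14529156, 0.60733731, 0.20004931]), 'tool_rot': array([[-9.72563403e-01,  2.32637761e-01, -3.14113378e-04],
       [ 2.32637972e-01,  9.72562426e-01, -1.37904207e-03],
       [-1.53223910e-05, -1.41428055e-03, -9.99999000e-01]]), 'wrist_force': array([0.05022546, 0.45959319, 0.10803195]), 'moment': array([ 0.00605079, -0.03913103,  0.01129635]), 'gripper_force': 0.0, 'grip_width': 0.08560267517100976}
top filter_head 0.88 [219.6, 212.1] 4212 top z 0.0658 med [0.525  0.0154 0.0648] min [ 0.505 -0.005  0.06 ] max [0.547 0.037 0.076] rect ((526.1159057617188, 16.11655616760254), (40.52719497680664, 41.52002716064453), 85.44091796875)
top key 0.93 [363.0, 219.0] 610 top z 0.0
[... 3086 characters left out ...]
85.9] 319 top z 0.0354 med [ 0.4026 -0.1022  0.0341] min [ 0.395 -0.109  0.029] max [ 0.413 -0.09   0.036] rect ((404.11669921875, -99.71611785888672), (18.384275436401367, 15.222853660583496), 36.83134460449219)
scene vial 0.63 [347.7, 305.5] 1334 top z 0.0684 med [ 0.4934 -0.2631  0.0675] min [ 0.475 -0.275  0.062] max [ 0.519 -0.245  0.07 ] rect ((496.9854431152344, -259.3976745605469), (45.85869216918945, 14.010053634643555), 29.17210578918457)
scene dropper_bottle 0.71 [390.2, 291.4] 547 top z 0.0469 med [ 0.585  -0.244   0.0459] min [ 0.578 -0.25   0.041] max [ 0.595 -0.233  0.048] rect ((587.1923828125, -241.89683532714844), (16.152915954589844, 14.223421096801758), 40.33304977416992)
```

View pics/top0.png

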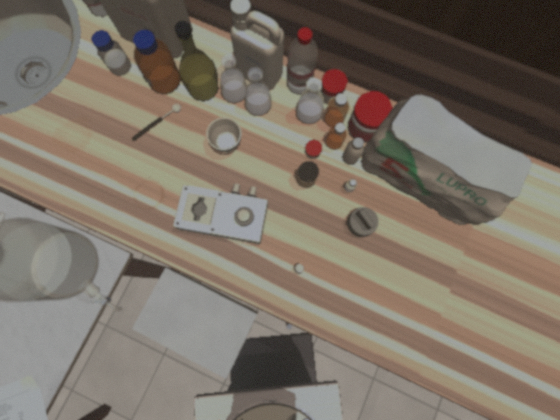

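View pics/scene0.png

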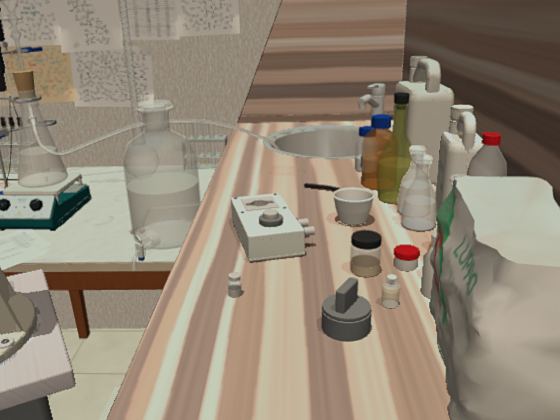

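The top view shows the filter head at (219,212), with the port at (200,209) and the button at (244,216). The key in its collar is at (363,220). Next I'll fit the head and port.

```bash
python3 - <<'E'
from h import *
for n in ["top","scene"]:
    P=np.load(f"{n}0.npy"); p=camera(n)
    X=P.reshape(-1,3)
    m=(np.abs(X[:,2]-.051)<.008)&(X[:,0]>.35)&(X[:,0]<.7)&(X[:,1]>-.07)&(X[:,1]<.3)
    reg=cut_out(p,"filter_head")[0]["region"].ravel(); T=X[m&reg]
    print(n,len(T),"z",np.median(T[:,2]),cv2.minAreaRect((T[:,:2]*1000).astype(np.float32)), T[:,:2].min(0),T[:,:2].max(0))
    low=X[reg&(X[:,2]<.044)&(X[:,0]>.45)]; print("low",len(low))
    K=X[cut_out(p,"key")[0]["region"].ravel()]
    F=K[(K[:,2]>.03)&(K[:,2]<.041)]; print("flange",len(F),cv2.minEnclosingCircle((F[:,:2]*1000).astype(np.float32)))
    B=K[K[:,2]>.05]; print("bar",cv2.minAreaRect((B[:,:2]*1000).astype(np.float32)))
    # rectify head top plane z=.052: 2px/mm, x right->-y
    s=2; x0,y0=.66,.22
    gy,gx=np.mgrid[0:600,0:560]; W=np.stack([x0-gy/s/1000,y0-gx/s/1000,np.full(gx.shape,.052)],-1).reshape(-1,1,3)
    uv=cv2.projectPoints(W,np.array(p["rvec"]),np.array(p["tvec"]),p["intrinsics"],np.array(p["distortion"]))[0].reshape(600,560,2).astype(np.float32)
    cv2.imwrite(f"pics/rect_{n}.png",cv2.remap(p["pixels"],uv[...,0],uv[...,1],cv2.INTER_CUBIC))
a=cv2.imread("pics/rect_top.png");b=cv2.imread("pics/rect_scene.png")
cv2.imwrite("pics/rect.png",np.hstack([a[100:500,:400],b[100:500,:400]]))
E
```

```text
top 3267 z 0.051093935725265376 ((541.7094116210938, 68.27642059326172), (199.56297302246094, 100.43975067138672), 74.30352783203125) [ 0.46850807 -0.03818459] [0.61444376 0.17554807]
low 699
flange 442 ((495.5923156738281, -257.3863830566406), 32.65293502807617)
bar ((495.2607116699219, -257.2584533691406), (45.31808090209961, 14.309722900390625), 28.858078002929688)
scene 2084 z 0.052119121766040645 ((543.0039672851562, 68.43681335449219), (206.06671142578125, 100.55944061279297), 74.19841766357422) [ 0.46832436 -0.04159739] [0.61391227 0.17392412]
low 1662
flange 779 ((496.62109375, -259.42291259765625), 33.28837585449219)
bar ((496.46636962890625, -259.67974853515625), (47.03676986694336, 14.019027709960938), 29.134410858154297)
```

View pics/rect.png

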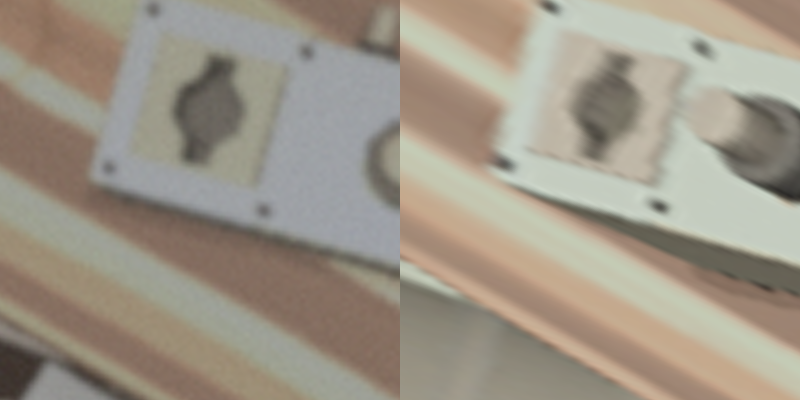

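The rectified view puts the port at about (208,111) in the left crop and (606,105) in the right one. Both map to about (0.556, 0.116), which agrees with the head fit. Before sweeping, I'll check for tall obstacles on the path.

```bash
cat >> h.py <<'E'
def go(target,yaw=None,cmd=None):
    """shift in tool axes to world target; yaw = desired world angle (deg) of tool y"""
    s=bot.get_state(); R=s["tool_rot"]; p=s["ee_pos"] if cmd is None else np.array(cmd)
    y=np.degrees(np.arctan2(R[1,1],R[0,1]))
    print("pos",p.round(4),"yawy",round(y,2),"q",s["joint_positions"].round(3),"t",s["clock"])
    print("delta",(R.T@(np.array(target)-p)).round(4),"twist",None if yaw is None else round(y-yaw,2))
E
python3 - <<'E'
from h import *
for n in ["top","scene"]:
    X=np.load(f"{n}0.npy").reshape(-1,3)
    X=X[(X[:,2]>.08)&(np.hypot(X[:,0],X[:,1])<1.0)]
    H,xe,ye=np.histogram2d(X[:,0],X[:,1],bins=[np.arange(-.2,1.01,.1),np.arange(-.6,1.01,.1)])
    M=np.zeros(H.shape)
    for i in range(12):
        for j in range(16):
            k=(X[:,0]>=xe[i])&(X[:,0]<xe[i+1])&(X[:,1]>=ye[j])&(X[:,1]<ye[j+1])
            if k.sum()>5: M[i,j]=np.percentile(X[k,2],98)
    print(n);print("y",ye[:-1].round(1))
    for i in range(12): print(xe[i].round(1),(M[i]*100).round(0).astype(int))
go([.5276,.0154,.13],119)
E
```

```text
top
y [-0.6 -0.5 -0.4 -0.3 -0.2 -0.1 -0.   0.1  0.2  0.3  0.4  0.5  0.6  0.7
  0.8  0.9]
-0.2 [0 0 0 0 0 0 0 0 0 0 0 0 0 0 0 0]
-0.1 [0 0 0 0 0 0 0 0 0 0 0 0 0 0 0 0]
0.0 [0 0 0 0 0 0 0 0 0 0 0 0 0 0 0 0]
0.1 [0 0 0 0 0 0 0 0 0 0 0 0 0 0 0 0]
0.2 [0 0 0 0 0 0 0 0 0 0 0 0 0 0 0 0]
0.3 [0 0 0 0 0 0 0 0 0 0 0 9 0 0 0 0]
0.4 [21 21  0  0  0  0  0  0  0  0 14 13  0  0  0  0]
0.5 [21 20 20 68 66  0  0  0  0  0 13 13  0  0  0  0]
0.6 [27 20 21 20  0  0  0  0  0  0  0  0  0  0  0  0]
0.7 [27 27 26 11 14  0  0  0  0  0  0  0  0  0  0  0]
0.8 [ 0  0 27 27 20 22 23 23 17  0  0  0  0  0  0  0]
0.9 [ 0  0  0 25 23 22 17 21 17 11  0  0  0  0  0  0]
scene
y [-0.6 -0.5 -0.4 -0.3 -0.2 -0.1 -0.   0.1  0.2  0.3  0.4  0.5  0.6  0.7
  0.8  0.9]
-0.2 [0 0 0 0 0 0 0 0 0 0 0 0 0 0 0 0]
-0.1 [0 0 0 0 0 0 0 0 0 0 0 0 0 0 0 0]
0.0 [0 0 0 0 0 0 0 0 0 0 0 0 0 0 0 0]
0.1 [ 0  0  0  0  0  0  0  0  0  0  0 42 37  0 40 19]
0.2 [ 0  0  0  0  0  0  0  0  0  0  0  0  0 13 44 41]
0.3 [0 0 0 0 0 0 0 0 0 0 0 9 0 9 0 0]
0.4 [21 21  0  0  0  0  0  0  0  0 20 20  0 11  0  0]
0.5 [21 21 20  0  0  0  0  0  0  0 20 20  0 11  0  0]
0.6 [ 0 20 21 20  0  0  0  0  0  0  0  0  0 11  0  0]
0.7 [ 0  0 21  0 14  0  0  0  0  0  0  0  0  0  0  0]
0.8 [ 0  0 16 39 20 21 23 23 17  0  0  0  0  0  0  0]
0.9 [ 0  0  0 41 41 41 16 22 17 12  0  0  0  0  0  0]
pos [0.1454 0.6079 0.2008] yawy 76.55 q [ 1.334  0.353  1.633  0.     1.155 -0.002] t 1.1
delta [-0.5095 -0.4873  0.0708] twist -42.45
```

>>> arm_command --pt "-0.035 -0.033 -0.02 -3" --pt "-0.07 -0.066 -0.02 -6" --pt "-0.105 -0.1 -0.02 -9" --pt "-0.14 -0.133 -0.02 -12" --pt "-0.175 -0.166 -0.02 -15" --pt "-0.21 -0.2 -0.02 -18" --pt "-0.245 -0.234 -0.02 -21" --pt "-0.28 -0.267 -0.02 -24" --pt "-0.315 -0.3 0 -27" --pt "-0.35 -0.334 0.02 -30" --pt "-0.385 -0.367 0.03 -33" --pt "-0.42 -0.4 0.04 -36" --pt "-0.455 -0.435 0.05 -39" --pt "-0.49 -0.47 0.06 -42.45" --pt "-0.5095 -0.4873 0.0708 -42.45" --pt "-0.5095 -0.4873 0.0708 -42.45" --pt "-0.5095 -0.4873 0.0708 -42.45" --gripper 0 --force 20

```text
clock: 2.8
ee_pos: [0.5273, 0.015, 0.1296]
tool_rot: [[-0.876, -0.483, -0.001], [-0.483, 0.876, 0.0], [0.001, 0.001, -1.0]]
wrist_force: [-0.8, 0.1, 0.2]
grip_width: -0.0001
gripper_force: 0.0
```

>>> arm_command --pt "0 0 0.02 0" --pt "0 0 0.04 0" --pt "0 0 0.052 0" --pt "0 0 0.056 0" --pt "0 0 0.06 0" --pt "0 0 0.062 0" --pt "0 0 0.062 0" --pt "0 0 0.062 0"

```text
clock: 3.6
ee_pos: [0.5279, 0.0154, 0.0685]
tool_rot: [[-0.875, -0.485, 0.001], [-0.485, 0.875, 0.0], [-0.001, -0.0, -1.0]]
wrist_force: [0.2, 0.2, 0.2]
grip_width: -0.0001
gripper_force: 0.0
```

>>> arm_command --pt "0 0 0.002 0" --pt "0 0 0.004 0" --pt "0 0 0.005 0" --pt "0 0 0.005 0"

```text
clock: 4.0
ee_pos: [0.5274, 0.0154, 0.0628]
tool_rot: [[-0.875, -0.485, -0.0], [-0.485, 0.875, -0.0], [0.0, 0.0, -1.0]]
wrist_force: [-0.4, -0.5, 0.3]
grip_width: -0.0
gripper_force: 0.0
```

```bash
python3 - <<'E'
from h import *
p=camera("scene"); cv2.imwrite("pics/s1.png",cv2.resize(p["pixels"][130:280,200:340],None,fx=4,fy=4,interpolation=cv2.INTER_CUBIC))
P=np.load("scene0.npy"); 
Q=np.load("top0.npy")
for n,A in (("s",P),("t",Q)):
    X=A.reshape(-1,3); m=np.hypot(X[:,0]-.5276,X[:,1]-.0154); 
    for r in (.006,.012,.016,.02,.024): print(n,r,np.percentile(X[(m<r)&(m>r-.006)][:,2],[10,25,50,75,90]).round(4))
E
```

```text
s 0.006 [0.073  0.0739 0.0744 0.0749 0.0752]
s 0.012 [0.0656 0.0699 0.0733 0.0746 0.0749]
s 0.016 [0.0642 0.0656 0.0697 0.0731 0.0741]
s 0.02 [0.0542 0.0587 0.0637 0.0648 0.0671]
s 0.024 [0.0524 0.0545 0.0588 0.0626 0.0641]
t 0.006 [0.0716 0.0722 0.0731 0.074  0.0745]
t 0.012 [0.0712 0.0721 0.0731 0.0741 0.0748]
t 0.016 [0.0625 0.0637 0.0709 0.073  0.0744]
t 0.02 [0.0614 0.0624 0.0634 0.0644 0.0656]
t 0.024 [0.0506 0.0526 0.0619 0.0634 0.0644]
```

View pics/s1.png

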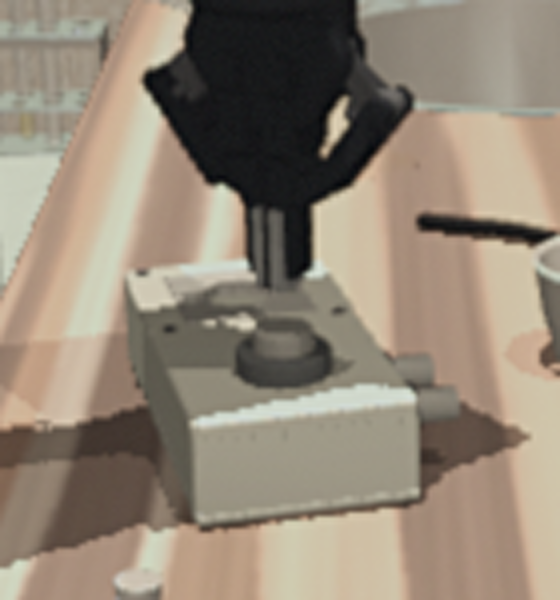

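The fingertips at crop (270,285) are well behind the button at (283,345), so the arm frame and camera frame disagree. I'll measure where the cameras see the tip.

```bash
python3 - <<'E'
from h import *
s=bot.get_state(); print(s["ee_pos"],s["joint_positions"])
for n in ("scene","top"):
    p=camera(n); P=cloud(p)
    for q in (s["ee_pos"],[.5276,.0154,.074]):
        print(n,cv2.projectPoints(np.array([q],float),np.array(p["rvec"]),np.array(p["tvec"]),p["intrinsics"],np.array(p["distortion"]))[0].ravel())
    print(np.ravel(p["rvec"]),np.ravel(p["tvec"]))
    O=np.load(f"{n}0.npy"); d=np.abs(P-O).max(-1)>.02
    X=P[d&(P[...,0]>.4)&(P[...,0]<.7)&(P[...,1]>-.1)&(P[...,1]<.2)]; 
    for a,b in ((.055,.07),(.07,.085),(.085,.1),(.1,.13),(.13,.2)):
        Y=X[(X[:,2]>a)&(X[:,2]<b)]; print(a,len(Y), Y.mean(0).round(4) if len(Y) else "", Y.min(0).round(3) if len(Y) else "", Y.max(0).round(3) if len(Y) else "")
    reg=cut_out(p,"filter_head")
    X=P[reg[0]["region"]] if reg else None
    if reg: T=X[np.abs(X[:,2]-.051)<.006]; print(cv2.minAreaRect((T[:,:2]*1000).astype(np.float32)))
E
```

```text
[0.52747565 0.01535501 0.06288278] [ 2.62679516e-02  3.82780826e-01  1.95422401e+00 -1.63673333e-05
  8.04829449e-01 -2.05054603e+00]
scene [270.25111336 217.05403446]
scene [270.12012459 211.20109478]
[ 1.90714441 -0.4997701   0.29729398] [-0.45861768  0.16666474  0.73040195]
0.055 0   
0.07 0   
0.085 32 [0.525  0.0098 0.097 ] [0.516 0.004 0.094] [0.54  0.017 0.1  ]
0.1 279 [0.5246 0.0089 0.1155] [ 0.515 -0.001  0.1  ] [0.541 0.026 0.13 ]
0.13 1866 [0.5229 0.0067 0.1703] [ 0.489 -0.045  0.13 ] [0.568 0.066 0.2  ]
((542.3219604492188, 66.0423583984375), (201.59593200683594, 99.97245025634766), 74.14154815673828)
top [243.27904105 215.30866805]
top [242.85749788 214.29370812]
[ 2.01443797 -2.21269725  0.23436463] [-0.00601984  0.54042387  0.81405193]
0.055 0   
0.07 0   
0.085 0   
0.1 0   
0.13 4 [ 0.5376 -0.0213  0.1758] [ 0.535 -0.022  0.167] [ 0.54  -0.021  0.198]
```

The cameras see the tip at z≈0.094 while the state reports 0.063, and xy agrees. So the tip sits about 30 mm higher than reported. I'll go down gently and find the button by contact.

>>> arm_command --pt "0 0 0.004 0" --pt "0 0 0.008 0" --pt "0 0 0.012 0" --pt "0 0 0.014 0" --pt "0 0 0.016 0" --pt "0 0 0.016 0"

```text
clock: 4.85
ee_pos: [0.5274, 0.0154, 0.0467]
tool_rot: [[-0.875, -0.485, -0.001], [-0.485, 0.875, -0.0], [0.0, 0.0, -1.0]]
wrist_force: [1.2, 0.8, -0.2]
grip_width: 0.0
gripper_force: 0.0
```

>>> arm_command --pt "0 0 0.002 0" --pt "0 0 0.004 0" --pt "0 0 0.006 0" --pt "0 0 0.006 0"

```text
clock: 5.25
ee_pos: [0.5277, 0.0154, 0.0409]
tool_rot: [[-0.875, -0.485, 0.0], [-0.485, 0.875, -0.0], [-0.0, -0.0, -1.0]]
wrist_force: [0.8, 0.1, 2.5]
grip_width: -0.0002
gripper_force: 1.4
```

>>> arm_command --pt "0 0 0.002 0" --pt "0 0 0.004 0" --pt "0 0 0.006 0" --pt "0 0 0.007 0" --pt "0 0 0.007 0"

```text
clock: 5.75
ee_pos: [0.528, 0.0154, 0.0369]
tool_rot: [[-0.875, -0.485, 0.001], [-0.485, 0.875, -0.0], [-0.001, -0.0, -1.0]]
wrist_force: [-12.4, -1.0, 42.4]
grip_width: 0.0002
gripper_force: 21.3
```

The button bottomed out at 42 N, 6 mm below first contact. Now I'll raise the arm and move over the key.

>>> arm_command --pt "0 0 -0.02 0" --pt "0 0 -0.05 0" --pt "0.02 -0.028 -0.08 0" --pt "0.05 -0.07 -0.08 0" --pt "0.08 -0.112 -0.08 0" --pt "0.11 -0.154 -0.08 0" --pt "0.14 -0.196 -0.07 0" --pt "0.1604 -0.2242 -0.066 0" --pt "0.1604 -0.2242 -0.066 0" --pt "0.1604 -0.2242 -0.066 0" --pt "0.1604 -0.2242 -0.066 0" --gripper 0.65 --force 45

```text
clock: 6.85
ee_pos: [0.4958, -0.2576, 0.0997]
tool_rot: [[-0.875, -0.485, -0.001], [-0.485, 0.875, 0.001], [0.0, 0.001, -1.0]]
wrist_force: [0.1, -0.3, 0.0]
grip_width: 0.0555
gripper_force: 0.0
```

```bash
python3 - <<'E'
from h import *
go([.496,-.2583,.008],119)
print(bot.get_state()["wrist_force"],bot.get_state()["grip_width"])
p=camera("scene"); a=cv2.resize(p["pixels"][170:370,230:430],None,fx=2,fy=2)
p=camera("top"); b=cv2.resize(p["pixels"][150:290,180:400],(600,400))[:,:400]
b=cv2.resize(p["pixels"][170:270,210:410],None,fx=2,fy=2); b=cv2.copyMakeBorder(b,0,200,0,0,0)
cv2.imwrite("pics/s2.png",np.hstack([a,b]))
E
```

```text
pos [ 0.4958 -0.2576  0.0997] yawy 119.01 q [-0.482  0.37   1.864  0.     0.908 -2.559] t 6.85
delta [ 0.0001 -0.0008  0.0917] twist 0.01
[ 0.11574587 -0.33696389  0.04323316] 0.05548972112338477
```

View pics/s2.png

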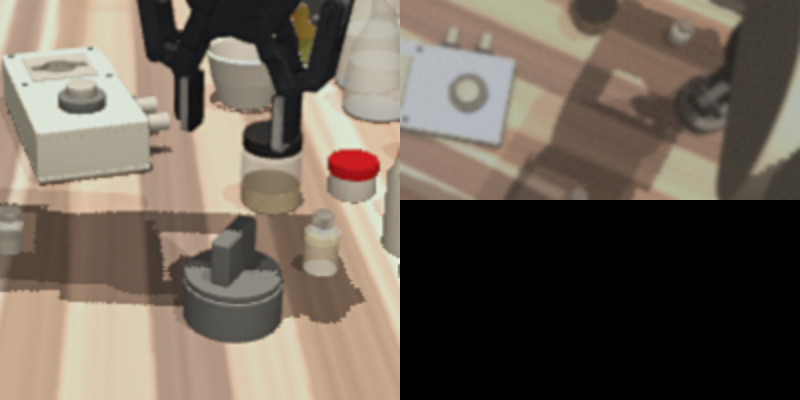

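The scene view shows the open fingers straddling the key's bar from well above, with the button up again. I'll descend, close and check.

>>> arm_command --pt "0 0 0.03 0" --pt "0 0 0.06 0" --pt "0 0 0.08 0" --pt "0 0 0.088 0" --pt "0 0 0.091 0" --pt "0 0 0.091 0"

```text
clock: 7.55
ee_pos: [0.4965, -0.2582, 0.0094]
tool_rot: [[-0.874, -0.485, 0.0], [-0.485, 0.874, -0.0], [-0.0, -0.0, -1.0]]
wrist_force: [-0.8, -0.2, 0.2]
grip_width: 0.0551
gripper_force: 0.0
```

>>> arm_command --pt "0 0 0 0" --pt "0 0 0 0" --pt "0 0 0 0" --pt "0 0 0 0" --pt "0 0 0 0" --pt "0 0 0 0" --pt "0 0 0 0" --pt "0 0 0 0" --gripper 0 --force 45

```text
clock: 8.35
ee_pos: [0.4965, -0.2588, 0.0099]
tool_rot: [[-0.875, -0.485, 0.001], [-0.485, 0.875, -0.001], [-0.001, -0.001, -1.0]]
wrist_force: [-0.9, 1.6, 6.0]
grip_width: 0.013
gripper_force: 44.5
```

>>> arm_command --pt "0 0 -0.01 0" --pt "0 0 -0.03 0" --pt "0 0 -0.06 0" --pt "0 0 -0.09 0" --pt "-0.02 0.0255 -0.1 4" --pt "-0.05 0.064 -0.1 9" --pt "-0.08 0.102 -0.1 14" --pt "-0.11 0.14 -0.1 20" --pt "-0.14 0.1785 -0.1 26" --pt "-0.17 0.217 -0.1 32" --pt "-0.2 0.255 -0.1 38" --pt "-0.225 0.287 -0.1 44.75" --pt "-0.2342 0.2987 -0.1 44.75" --pt "-0.2342 0.2987 -0.1 44.75" --pt "-0.2342 0.2987 -0.1 44.75" --pt "-0.2342 0.2987 -0.1 44.75"

```text
clock: 9.95
ee_pos: [0.5556, 0.1149, 0.109]
tool_rot: [[-0.962, 0.272, -0.001], [0.272, 0.962, -0.0], [0.0, -0.001, -1.0]]
wrist_force: [0.2, 0.1, -1.8]
grip_width: 0.0134
gripper_force: 44.1
```

```bash
python3 - <<'E'
from h import *
s=bot.get_state(); R=s["tool_rot"]; go([.556,.1163,.0825],74.25); print(s["grip_width"],s["gripper_force"])
for n in ("scene","top"):
    p=camera(n); P=cloud(p); cv2.imwrite(f"pics/n3{n}.png",p["pixels"])
    for d in cut_out(p,"key")[:1]:
        X=P[d["region"]]; X=X[~np.isnan(X[:,0])&(np.hypot(X[:,0]-.556,X[:,1]-.116)<.06)]
        print(n,d["confidence"],d["location"],len(X))
        for a in np.arange(.09,.2,.006):
            Y=X[(X[:,2]>=a)&(X[:,2]<a+.006)]
            if len(Y)>8: print(a.round(3),len(Y),Y.mean(0).round(4),Y.min(0).round(4),Y.max(0).round(4))
        
    for m in range(2):
        h=cut_out(p,"filter_head")
        if h: X=P[h[0]["region"]]; T=X[np.abs(X[:,2]-.051)<.006]; print(cv2.minAreaRect((T[:,:2]*1000).astype(np.float32))); break
a=cv2.imread("pics/n3scene.png")
cv2.imwrite("pics/s3.png",cv2.resize(a[120:280,190:350],None,fx=3.7,fy=3.7,interpolation=cv2.INTER_CUBIC))
E
```

```text
pos [0.5556 0.1149 0.109 ] yawy 74.24 q [ 0.202  0.37   1.839 -0.     0.933 -1.094] t 9.95
delta [0.     0.0014 0.0265] twist -0.01
0.013413514662246126 44.116705656051636
scene 0.83 [259.5, 167.0] 627
0.102 20 [0.5525 0.1063 0.1054] [0.5452 0.1006 0.1025] [0.5627 0.1115 0.1075]
0.108 50 [0.5521 0.1061 0.1115] [0.5345 0.0981 0.1081] [0.5737 0.1194 0.114 ]
0.114 78 [0.5544 0.1077 0.117 ] [0.5326 0.0983 0.1141] [0.5807 0.1223 0.1197]
0.12 31 [0.5519 0.1048 0.1219] [0.5426 0.0985 0.12  ] [0.5693 0.1188 0.1242]
0.126 25 [0.5439 0.0896 0.1309] [0.5251 0.0802 0.1292] [0.5688 0.1088 0.1319]
0.132 212 [0.5502 0.0998 0.1352] [0.5237 0.0796 0.132 ] [0.5867 0.1398 0.1379]
0.138 46 [0.5534 0.11   0.1409] [0.5349 0.1002 0.1381] [0.5779 0.1234 0.1439]
0.144 40 [0.553  0.11   0.1473] [0.5343 0.1007 0.1443] [0.5766 0.1229 0.1499]
0.15 38 [0.5553 0.1095 0.1531] [0.5339 0.1007 0.1502] [0.5778 0.1195 0.1559]
0.156 42 [0.5527 0.1096 0.1591] [0.5338 0.1002 0.156 ] [0.5786 0.12   0.162 ]
0.162 41 [0.553  0.1113 0.1651] [0.5338 0.1032 0.1622] [0.5767 0.1226 0.1678]
((542.9175415039062, 67.6736068725586), (205.53733825683594, 100.37727355957031), 74.48258972167969)
top 0.56 [203.5, 206.3] 39
0.132 36 [0.5397 0.0919 0.1343] [0.5321 0.0853 0.1322] [0.5462 0.0982 0.137 ]
((533.1893920898438, 39.09126281738281), (138.41781616210938, 99.82970428466797), 74.29278564453125)
```

View pics/s3.png

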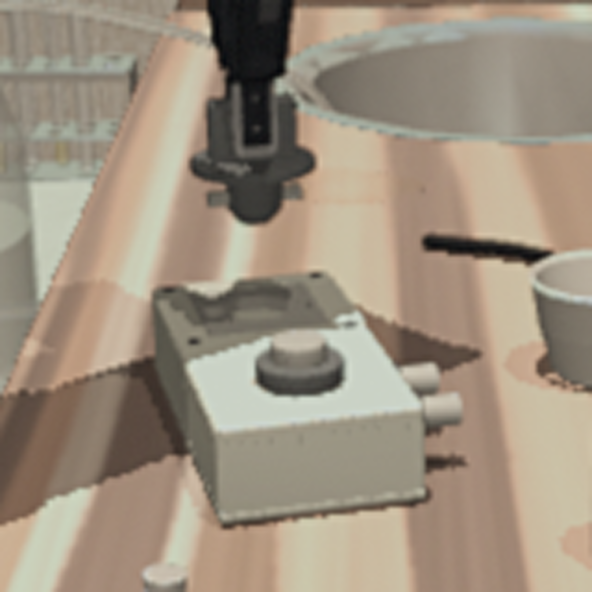

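The key is held upright over the port, with its lugs at crop (215,197) and (290,192). I'll fit the flange circle before inserting.

```bash
python3 - <<'E'
from h import *
from scipy.optimize import least_squares
for i in range(2):
    p=camera("scene"); P=cloud(p); d=cut_out(p,"key")[0]
    X=P[d["region"]]; X=X[~np.isnan(X[:,0])&(np.hypot(X[:,0]-.556,X[:,1]-.114)<.05)]
    F=X[(X[:,2]>.128)&(X[:,2]<.1385)][:,:2]; print("mec",cv2.minEnclosingCircle((F*1000).astype(np.float32)))
    N=X[(X[:,2]>.102)&(X[:,2]<.112)][:,:2]; 
    f=lambda c:np.hypot(*(N-c).T)-.015
    r=least_squares(f,[.556,.113],loss="soft_l1",f_scale=.001); print("nose",r.x,len(N))
    h=cut_out(p,"filter_head")[0]["region"]; T=P[h]; T=T[np.abs(T[:,2]-.051)<.006]
    (c,wh,a)=cv2.minAreaRect((T[:,:2]*1000).astype(np.float32)); t=np.radians(a); print("head",c,wh,a)
    # dark port pixels projected on plane z=.052
s=bot.get_state(); print(s["ee_pos"])
# bar side-to-side along key x, seen in camera
u=np.array([np.cos(np.radians(-15.75)),np.sin(np.radians(-15.75))]); B=X[X[:,2]>.14][:,:2]@u
F2=F@u; print("bar mid",np.percentile(B,[1,99]),"flange",F2.min(),F2.max(),"port",np.array([.556,.1163])@u, "tcp",s["ee_pos"][:2]@u)
E
```

```text
mec ((555.9089965820312, 113.54231262207031), 33.15432357788086)
nose [0.55825061 0.11727204] 51
head (543.1170043945312, 68.6978759765625) (204.9689178466797, 100.5310287475586) 74.30194854736328
mec ((556.5519409179688, 113.90885925292969), 33.060386657714844)
nose [0.55786033 0.1185155 ] 51
head (542.0364379882812, 66.7010498046875) (201.9347381591797, 99.90885925292969) 74.57896423339844
[0.55596423 0.11631879 0.10896456]
bar mid [0.48180181 0.52791681] flange 0.47247581720337334 0.5364246642728945 port 0.5035565871489198 tcp 0.5035170592036793
```

>>> arm_command --pt "0 0.001 0.015 0" --pt "0 0.001 0.03 0" --pt "0 0.001 0.045 0" --pt "0 0.001 0.05 0" --pt "0 0.001 0.054 0" --pt "0 0.001 0.058 0" --pt "0 0.001 0.062 0" --pt "0 0.001 0.065 0" --pt "0 0.001 0.065 0"

```text
clock: 11.45
ee_pos: [0.5562, 0.1173, 0.0438]
tool_rot: [[-0.962, 0.271, -0.0], [0.271, 0.962, -0.0], [0.0, -0.0, -1.0]]
wrist_force: [0.3, -0.3, -0.8]
grip_width: 0.0133
gripper_force: 44.1
```

The key went in freely. Now I'll push it down against the plunger until the flange seats.

>>> arm_command --pt "0 0 0.003 0" --pt "0 0 0.006 0" --pt "0 0 0.009 0" --pt "0 0 0.0115 0" --pt "0 0 0.0125 0" --pt "0 0 0.0125 0"

```text
clock: 12.05
ee_pos: [0.5567, 0.1174, 0.0319]
tool_rot: [[-0.962, 0.271, 0.001], [0.271, 0.962, 0.0], [-0.001, 0.0, -1.0]]
wrist_force: [-1.1, 0.1, 6.1]
grip_width: 0.0134
gripper_force: 45.1
```

>>> arm_command --pt "0 0 0.0005 5" --pt "0 0 0.0005 11" --pt "0 0 0.0005 17" --pt "0 0 0.0005 23" --pt "0 0 0.0005 29" --pt "0 0 0.0005 35" --pt "0 0 0.0005 41" --pt "0 0 0.0005 47" --pt "0 0 0.0005 53" --pt "0 0 0.0005 59" --pt "0 0 0.0005 65" --pt "0 0 0.0005 70" --pt "0 0 0.0005 75" --pt "0 0 0.0005 78" --pt "0 0 0.0005 80" --pt "0 0 0.0005 80"

```text
clock: 13.65
ee_pos: [0.5565, 0.1169, 0.0319]
tool_rot: [[0.101, 0.995, 0.0], [0.995, -0.101, -0.0], [-0.0, 0.0, -1.0]]
wrist_force: [-3.0, -3.4, 13.5]
grip_width: 0.0129
gripper_force: 46.2
```

```bash
python3 - <<'E'
from h import *
s=bot.get_state(); print(s["wrist_force"],s["moment"],s["ee_pos"],s["joint_positions"],s["gripper_force"],s["joint_efforts"][5]); go([.556,.1163,.03],-9.4)
E
```

```text
[-2.98860635 -3.3968332  13.53011634] [-0.53024834  0.5402227   0.03387874] [0.55648224 0.11693871 0.03185193] [ 2.04857287e-01  4.80629012e-01  1.88141612e+00 -8.01600206e-04
  7.79236398e-01  3.06648078e-01] 46.18867635726929 0.47940418124198914
pos [0.5565 0.1169 0.0319] yawy -5.8 q [ 2.050e-01  4.810e-01  1.881e+00 -1.000e-03  7.790e-01  3.070e-01] t 13.65
delta [-0.0007 -0.0004  0.0019] twist 3.6
```

>>> arm_command --pt "0 0 0 1.5" --pt "0 0 0 3" --pt "0 0 0 3.5" --pt "0 0 0 3.5"

```text
clock: 14.05
ee_pos: [0.5565, 0.1169, 0.0319]
tool_rot: [[0.16, 0.987, 0.0], [0.987, -0.16, -0.001], [-0.0, 0.001, -1.0]]
wrist_force: [-2.9, -2.8, 12.7]
grip_width: 0.0133
gripper_force: 46.2
```

```bash
python3 - <<'E'
from h import *
s=bot.get_state(); print(s["wrist_force"],s["moment"],s["joint_efforts"][5],s["grip_width"]); go([.556,.1163,.03],-9.4)
p=camera("scene"); P=cloud(p); cv2.imwrite("pics/s4.png",cv2.resize(p["pixels"][140:260,200:320],None,fx=4.5,fy=4.5,interpolation=cv2.INTER_CUBIC))
E
```

```text
[-2.86789951 -2.84554582 12.69089556] [-0.47935216  0.4939226   0.22910596] 0.2941175177693367 0.013308391982197238
pos [0.5565 0.1169 0.0319] yawy -9.23 q [ 2.050e-01  4.810e-01  1.881e+00 -1.000e-03  7.790e-01  3.670e-01] t 14.05
delta [-0.0007 -0.0004  0.0019] twist 0.17
```

View pics/s4.png

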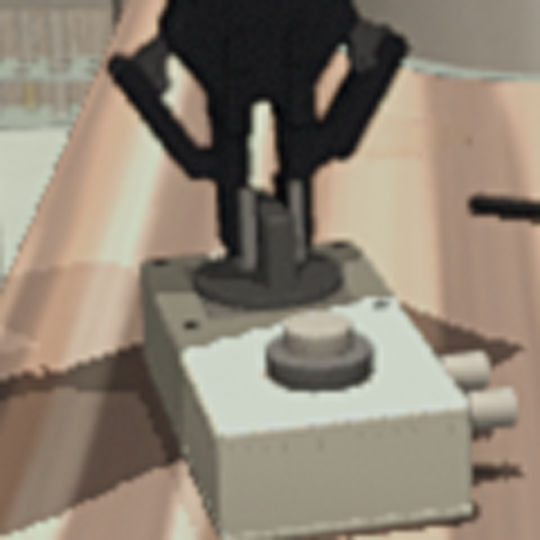

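The flange is seated on the head at crop (268,280) and the bar is turned. I'll twist a little more until the hard stop shows in the torque.

>>> arm_command --pt "0 0 0 1" --pt "0 0 0 2" --pt "0 0 0 3" --pt "0 0 0 3" --pt "0 0 0 3"

```text
clock: 14.6
ee_pos: [0.5564, 0.1169, 0.0319]
tool_rot: [[0.21, 0.978, 0.0], [0.978, -0.21, -0.001], [-0.001, 0.001, -1.0]]
wrist_force: [-2.0, -3.2, 12.4]
grip_width: 0.0134
gripper_force: 48.3
```

```bash
python3 - <<'E'
from h import *
s=bot.get_state(); print(s["wrist_force"],s["moment"],s["joint_efforts"][5],s["gripper_force"]); go([.556,.1163,.03],-9.4)
E
```

```text
[-2.04960196 -3.20263662 12.35184655] [-0.42536113  0.57309872  0.90755835] 0.8750934898853302 48.3272784948349
pos [0.5564 0.1169 0.0319] yawy -12.14 q [ 2.050e-01  4.810e-01  1.881e+00 -1.000e-03  7.790e-01  4.180e-01] t 14.6
delta [-0.0007 -0.0003  0.0019] twist -2.74
```

>>> arm_command --pt "0 0 0 0" --pt "0 0 0 0" --pt "0 0 0 0" --pt "0 0 0 0" --pt "0 0 0 0"

```text
clock: 15.1
ee_pos: [0.5565, 0.1169, 0.0319]
tool_rot: [[0.21, 0.978, 0.0], [0.978, -0.21, -0.001], [-0.001, 0.001, -1.0]]
wrist_force: [-3.2, -3.0, 13.6]
grip_width: 0.0131
gripper_force: 48.3
```

```bash
python3 - <<'E'
from h import *
s=bot.get_state(); print(s["wrist_force"],s["moment"],s["gripper_force"],s["clock"])
if s["moment"][2]>.4: print(job_done())
E
```

```text
[-3.21549518 -3.03990245 13.58845612] [-0.34807436  0.51496706  0.90897581] 48.32100033760071 15.1
the job is handed in; nothing more can be done
None
```

I pressed the release button to its stop and let it come back up, then seated the flush key in the port and turned it clockwise to its stop; I handed the job in at 15.1 s with the key still gripped and held in (no verdict was returned), and never went near the jar, vial or dropper bottle.

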